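# Pack the welding tote: nest the cups and load the wire reel

### The arm

A 6-joint arm with a two-finger parallel gripper is mounted at the origin on the work surface. World frame = base frame: x ahead of the robot, y to its left, z up, the work surface at z = 0. Lengths are in m, angles in degrees, forces in N, time in s.
With the tool pointing down it reaches from about 0.25 to 0.725 m from the base axis. Payload 9.7 kg.
Tool frame: the origin (TCP) lies midway between the tips of the shut fingers; the grasp point (between the pads) lies 19 mm behind it (grip_point_offset is the distance from the TCP to the grasp point, in m); y points along the fingers, z is the direction in which the jaws open and shut, and the axes are right-handed (so a half turn about y gives the same grasp; the last joint's range is limited). The gripper opens to 85 mm and grips with 20 to 120 N. Pads are 22 mm wide; open, the fingers measure 114 mm over their backs; the gripper's body (76 mm by 85 mm) begins 54 mm behind the grasp point. The pads swing forward as they close: fully open they stand 13 mm farther back than shut.
Start: joints at [75.516, 4.979, 10.078, 95.1, 0, 90], TCP at [0.138, 0.533, 0.231] pointing down, gripper open.
Joint ranges: [-179.16, 179.16], [-48.56, 103.87], [-65.8, 70.77], [-126.05, 130.52], [-82.76, 87.17], [-180, 180]. Speed limits (degrees/s): [127.2, 127.2, 147.25, 180, 180, 180].

### API

Orientations are given as [roll, pitch, yaw] about the fixed x, y, z axes, in that order (R = Rz(yaw) Ry(pitch) Rx(roll)).
In Python, from workcell import get_obs, camera, job_done, grip_point_offset gives the robot as it stands.
- The arm moves only by the tool move_arm, never from a script. Its argument "deltas" is a list that holds one entry, the list of rows, each a list of 4 numbers: the shift along the tool's x, y, z in m, then the turn about the tool's y in degrees. A call has 1 to 5 rows; each row is the pose to reach, as a shift and turn from the pose commanded when the call began, along the tool's axes at that moment; what a row does not reach only later rows make up. A row lasts 1/10 s, in which the tool goes at most 50 mm and 8.59 degrees, less where a joint would pass 70% of its speed; a pose out of reach is approached as far as the arm can. A call with a gripper value outside its range is refused whole. "claw" is the finger opening in m, from 0 to 0.0854, set as the call begins (left out, the last holds). The fingers move at their own pace and stop on an object; "newtons" is the grip in N (left out, the last holds). Time passes only in rows, so rows that repeat a pose let the fingers close. It gives the time, the measured TCP pose, the force and the opening at its end, in the units of the state.
- get_obs(): the state, without advancing time (a new reading comes with each control period).
- camera(name): name is "scene" or "side" or "wrist"; returns a dict with "color" (400x640x3 uint8, blue, green, red), "range_z" (400x640 float32, m along the optical axis (not along the pixel's ray), 0 where there is no reading), "fx", "fy", "cx", "cy" (pixels), "T" (4x4, takes a point from camera to world coordinates). Camera axes: x right, y down, z forward; pixel columns grow to the right and rows downward; lengths in m; the calibration is good to about 2 mm. A picture is of the moment at which its call begins.
- job_done(): hands the job in, once; it reports no verdict.
The state is a dict: "time": time; "q": joint angles; "qd": joint speeds; "joint_efforts": joint torques, N m; "ee_pos": TCP position; "tcp_rot": TCP orientation; "wrist_force": force on the tool from outside, world axes, zero at the start; "torque": the same for the moment, N m; "opening": finger opening in m.
Only numpy, scipy, OpenCV 4.12 (cv2) and the standard library are available. Lean on these libraries where they do the work, as an engineer would, in place of code of your own. Each camera call takes 0.05 s, during which the arm holds its last target. There are 200 camera calls.

### The job

Pack the grey tote tray for the next job. Nest the three parts cups upright in one stack in the bay with the yellow mat, the green cup at the bottom, the blue one fully home in it and the red one fully home on top, and slide the reel of welding wire up off its post and stand it upright on the floor of the bay with the black mat. Leave the hammer, the tape measure and the bolt lying where they are.

Things in the scene. Friction and masses are not known exactly. Their poses are not given: they have to be found in the camera images.
- cup_green: green painted steel parts cup, 90 mm high, open at the top, about 0.15 kg. Tapered wall: outer diameter 38 mm at the foot growing to 54 mm at z 60 mm; above it a straight grip collar, 64 mm outer diameter, z 60 to 90 mm (mouth 58 mm inside, walls 2 to 3 mm): grip the collar from above. Origin: centre of the foot's underside, z up along the axis; starts upright on the bench
- cup_blue: blue cup, same shape and origin as the green one; starts upright on the bench. A cup nested in another is home when the underside of its collar rests on the lower rim, its foot 30 mm above the lower foot
- cup_red: red cup, same shape and origin as the green one; starts upright on the bench. A cup nested in another is home when the underside of its collar rests on the lower rim, its foot 30 mm above the lower foot
- tray: grey steel tote tray fixed to the bench, 150 mm (its x) by 260 mm (its y) and 30 mm high, walls and floor 4 mm thick, origin at the centre of its underside. A divider 26 mm high across its middle makes two bays, each 142 mm by 124 mm inside
- cup_bay (a point): centre of the floor of the tray's bay with the yellow mat, for the cups (65 mm along the tray's +y, floor top 4 mm above the bench)
- reel_bay (a point): centre of the floor of the tray's bay with the black mat, for the reel (65 mm along the tray's -y, floor top 4 mm above the bench)
- reel: full reel of aluminium welding wire with orange end rims, a cylinder 65 mm in outer diameter and 65 mm high with a 22 mm bore, about 0.3 kg; origin: centre of its underside, z up along the bore. It starts standing on the stand's base plate with the post through its bore
- stand: reel stand fixed to the bench: yellow base plate 90 by 90 mm, 12 mm thick, with an upright steel post of 16 mm diameter that rises 85 mm above the plate (post tip 97 mm above the bench, 20 mm above the seated reel); origin: centre of the plate's underside, on the post axis
- hammer: hammer with a blue handle, about 300 mm long, lying on the bench; bystander; origin on its underside
- tape_measure: yellow tape measure, 72 by 36 by 66 mm high; bystander; origin: centre of its underside
- bolt: steel hex bolt, 150 mm long, lying on the bench; bystander; origin about the middle of its length, on the underside
Things that resemble listed ones, but are neither listed nor needed, are in the scene too. Of the things that look like the cup_red, the smaller one is meant. Of the things that look like the cup_green, take the one that is farthest from the robot's base at the start.

How it is judged (in metres and radians):
At the end, for the whole second after the job is handed in: Green cup upright on the yellow-mat bay's floor; blue nested home in green, red in blue (each foot 25 to 34 mm above the one below, axes within 6 mm, all upright within 0.1 rad); reel standing on the black-mat bay's floor, upright within 0.1 rad; all at rest (x of cup_green in the frame of cup_bay between -0.06 and 0.06 m and y of cup_green in the frame of cup_bay between -0.05 and 0.05 m and z of cup_green in the frame of cup_bay below 0.005 m and angle between each of cup_green, cup_blue, cup_red's own z axis and vertical below 0.1 rad and z of cup_blue in the frame of cup_green between 0.025 and 0.034 m and horizontal distance between cup_blue and cup_green below 0.006 m and z of cup_red in the frame of cup_blue between 0.025 and 0.034 m and horizontal distance between cup_red and cup_blue below 0.006 m and x of reel in the frame of reel_bay between -0.06 and 0.06 m and y of reel in the frame of reel_bay between -0.05 and 0.05 m and z of reel in the frame of reel_bay below 0.005 m and angle between the z axis of reel and the z axis of tray, either way round below 0.1 rad and linear speed of each of cup_green, cup_blue, cup_red, reel below 0.02 m/s); the robot touches nothing.
It fails at once if the hammer is moved more than 30 mm (distance of hammer from where it was at the start of the episode above 0.03 m).
It fails at once if the tape measure is moved more than 30 mm (distance of tape_measure from where it was at the start of the episode above 0.03 m).
It fails at once if the bolt is moved more than 30 mm (distance of bolt from where it was at the start of the episode above 0.03 m).
It also fails if it takes over 67 s, if anything falls off the work surface, if the arm or the gripper's body presses on something with over 40 N, if the wrist force passes 120 N, or if a joint passes its speed limit or range.

## Working session

There is one attempt and no reset: what is moved stays moved. The work goes in short steps, Python scripts to look and compute and a tool call to move; the robot and the scene stay as the last step left them, time stands still between calls to the robot, and variables do not carry over. Pictures are saved under pics/ and viewed, about 8 in all and at most 12, crops included, and the job is handed in when it is done.

Besides the shell and the picture viewer there is one more tool, called after "Request:" by a JSON object that holds its "name" and its "arguments", one argument or row to a line. move_arm: Moves the arm, as the interface text tells. Its arguments: {"type":"object","properties":{"deltas":{"type":"array"},"claw":{"type":"number"},"newtons":{"type":"number"}},"required":["deltas"]}

```bash
ls; mkdir -p pics
cat > h.py <<'E'
import numpy as np, cv2
from workcell import get_obs, camera, job_done, grip_point_offset
def snap(n,f):
    c=camera(n); cv2.imwrite(f'pics/{f}.png',c['color']); np.savez(f'pics/{f}.npz',**c); return c
def pts(c):
    v,u=np.mgrid[0:400,0:640]; z=c['range_z']
    P=np.stack([(u-c['cx'])/c['fx']*z,(v-c['cy'])/c['fy']*z,z],-1)
    return P@c['T'][:3,:3].T+c['T'][:3,3]
E
python3 - <<'E'
from h import *
for n in ('scene','side'):
    c=snap(n,n+'0'); print(n,np.round(c['T'],3).tolist())
print(get_obs(),grip_point_offset)
E
```

```text
pics
scene [[0.376, 0.775, -0.507, 1.029], [0.926, -0.312, 0.211, -0.219], [0.005, -0.549, -0.836, 0.865], [0.0, 0.0, 0.0, 1.0]]
side [[0.685, -0.541, 0.488, -0.1], [-0.728, -0.498, 0.47, -0.627], [-0.011, -0.678, -0.735, 0.98], [0.0, 0.0, 0.0, 1.0]]
{'time': 0.1, 'q': array([7.55144306e+01, 5.00738023e+00, 1.00386184e+01, 9.50987567e+01,
       1.76819161e-03, 8.99996504e+01]), 'qd': array([-0.07594972, -0.06076549,  0.12558167, -0.08802436,  0.02841281,
        0.00223585]), 'joint_efforts': array([ 5.82006451e-04, -5.21563661e+01,  4.65654230e+01,  1.59541512e-02,
        3.41951329e-05, -2.94185293e-05]), 'ee_pos': array([0.13751567, 0.5323218 , 0.23065605]), 'tcp_rot': array([-9.00675185e+01,  1.76860238e-03, -1.44852219e+01]), 'wrist_force': array([-0.61387171,  1.01917585,  0.17362693]), 'torque': array([-0.02274083,  0.04368111,  0.0292724 ]), 'opening': 0.08539047478601444} 0.0187
```

View pics/scene0.png

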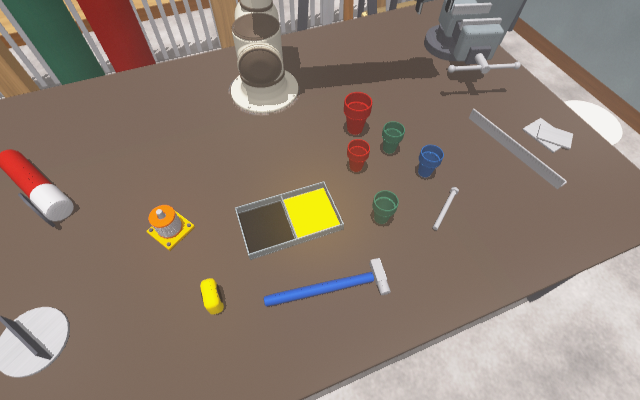

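View pics/side0.png

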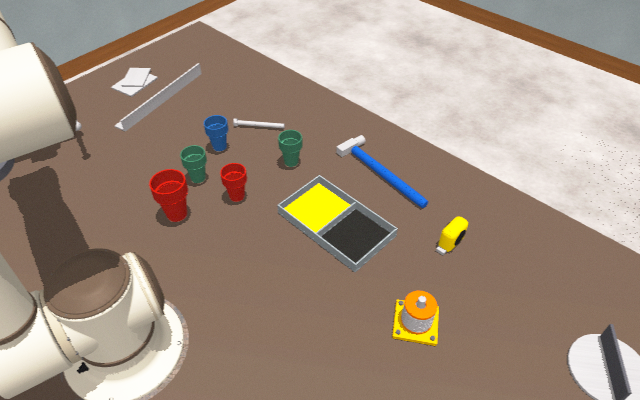

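The scene picture shows the robot's base near (265,90). There are two red cups: a large one at (357,110) and a small one at (357,155). There are two green cups, at (393,137) near the base and (384,205) far from it. The blue cup is at (430,160), the tray at (290,220) and the reel at (167,222). The small red cup and the green one at (384,205) fit the description. I'll confirm this by measuring and with a crop.

Run:
```python
from h import *
out={}
for n in ('scene','side'):
    c=dict(np.load(f'pics/{n}0.npz')); P=pts(c); hsv=cv2.cvtColor(c['color'],cv2.COLOR_BGR2HSV)
    H,S,V=hsv[...,0],hsv[...,1],hsv[...,2]
    near=(np.hypot(P[...,0],P[...,1])<0.85)&(P[...,2]<0.2)&(c['range_z']>0)
    ms={'red':((H<5)|(H>174))&(S>120),'green':(H>60)&(H<95)&(S>70),'blue':(H>100)&(H<125)&(S>120),'yellow':(H>24)&(H<34)&(S>150),'orange':(H>6)&(H<20)&(S>180),'black':(V<45)}
    for k,m in ms.items():
        m=(m&near).astype(np.uint8); N,L,st,ce=cv2.connectedComponentsWithStats(m)
        for i in range(1,N):
            if st[i,4]<80: continue
            p=P[L==i]; zt=np.percentile(p[:,2],98)
            q=p[p[:,2]>zt-.006][:,:2].astype(np.float32)
            (cx,cy),r=cv2.minEnclosingCircle(q)
            print(n,k,np.round(ce[i]),st[i,4],'ztop %.3f'%zt,'circ %.3f %.3f r %.3f dist %.3f'%(cx,cy,r,np.hypot(cx,cy)), 'rect',[np.round(a,3) for a in cv2.minAreaRect(q)])
c=cv2.imread('pics/scene0.png')[80:240,330:460]; d=cv2.imread('pics/side0.png')[100:240,140:320]
c=cv2.resize(c,None,fx=3,fy=3,interpolation=2); d=cv2.resize(d,None,fx=2.2,fy=2.2,interpolation=2)
o=np.zeros((480,800,3),np.uint8); o[:c.shape[0],:c.shape[1]]=c; o[:d.shape[0],400:400+d.shape[1]]=d[:, :400]
cv2.imwrite('pics/crop1.png',o)
```

```text
scene red [357. 111.] 913 ztop 0.119 circ 0.296 0.213 r 0.043 dist 0.365 rect [array([0.297, 0.212]), array([0.081, 0.083]), np.float64(65.048)]
scene red [358. 150.] 434 ztop 0.091 circ 0.440 0.149 r 0.033 dist 0.464 rect [array([0.44, 0.15]), array([0.06 , 0.065]), np.float64(62.966)]
scene red [ 21. 171.] 1181 ztop 0.069 circ 0.141 -0.757 r 0.098 dist 0.770 rect [array([ 0.138, -0.753]), array([0.195, 0.037]), np.float64(28.649)]
scene green [393. 133.] 188 ztop 0.091 circ 0.417 0.276 r 0.032 dist 0.500 rect [array([0.419, 0.274]), array([0.062, 0.053]), np.float64(62.868)]
scene green [386. 203.] 100 ztop 0.092 circ 0.632 0.134 r 0.030 dist 0.646 rect [array([0.641, 0.127]), array([0.06 , 0.031]), np.float64(54.434)]
scene blue [431. 156.] 341 ztop 0.090 circ 0.537 0.332 r 0.033 dist 0.631 rect [array([0.537, 0.33 ]), array([0.062, 0.061]), np.float64(69.277)]
scene blue [317. 289.] 1095 ztop 0.028 circ 0.758 -0.099 r 0.134 dist 0.765 rect [array([ 0.756, -0.098]), array([0.268, 0.022]), np.float64(81.123)]
scene yellow [311. 212.] 1689 ztop 0.009 circ 0.540 -0.035 r 0.085 dist 0
[... 1306 characters left out ...]
-0.099 r 0.133 dist 0.754 rect [array([ 0.75 , -0.099]), array([0.266, 0.025]), np.float64(82.243)]
side yellow [317. 207.] 1634 ztop 0.009 circ 0.542 -0.036 r 0.091 dist 0.543 rect [array([ 0.543, -0.034]), array([0.122, 0.142]), np.float64(88.576)]
side yellow [452. 233.] 556 ztop 0.068 circ 0.681 -0.342 r 0.035 dist 0.762 rect [array([ 0.681, -0.341]), array([0.03 , 0.069]), np.float64(88.767)]
side yellow [416. 328.] 540 ztop 0.015 circ 0.449 -0.405 r 0.061 dist 0.604 rect [array([ 0.448, -0.405]), array([0.087, 0.088]), np.float64(31.468)]
side orange [420. 305.] 625 ztop 0.080 circ 0.449 -0.405 r 0.033 dist 0.604 rect [array([ 0.449, -0.404]), array([0.063, 0.063]), np.float64(78.785)]
```

View pics/crop1.png

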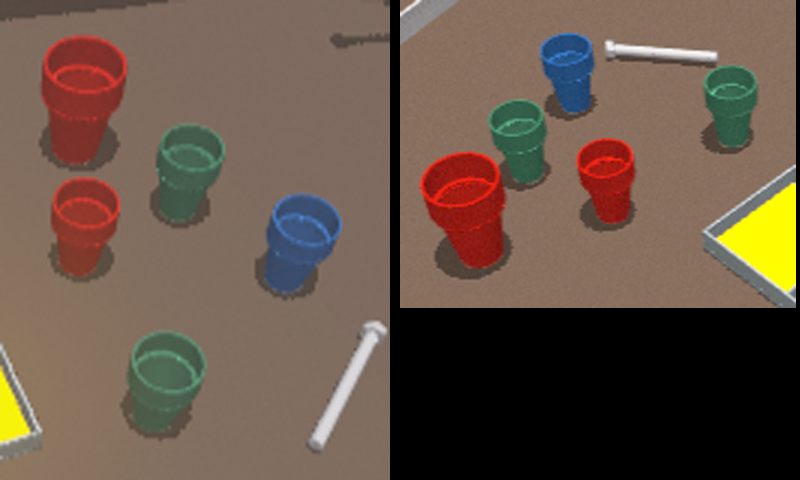

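The crop confirms the choice. Small red is 64 mm wide and 91 mm high, against the larger one at 86 mm and 119 mm. The green cup near the tray is 0.64 m from the base and the other is 0.50 m. I'll turn to yaw 0, so that tool x, y, z become world x, -z, y, and head for green.

Request:
{"name": "move_arm", "arguments": {
  "deltas": [
    [[0.04, 0, -0.018, -5], [0.08, 0, -0.036, -10], [0.12, 0, -0.054, -14.485], [0.16, 0, -0.073, -14.485], [0.2, 0, -0.091, -14.485]]
  ],
  "claw": 0.0854
}}

```text
time: 0.6
ee_pos: [0.3094, 0.393, 0.231]
tcp_rot: [-90.0, 0.0, 0.0]
wrist_force: [0.9, 0.3, 0.0]
opening: 0.0854
```

Request:
{"name": "move_arm", "arguments": {
  "deltas": [
    [[0.035, 0, -0.028, 0], [0.07, 0, -0.056, 0], [0.105, 0, -0.084, 0], [0.14, 0, -0.112, 0], [0.175, 0, -0.14, 0]]
  ]
}}

```text
time: 1.1
ee_pos: [0.4846, 0.2529, 0.231]
tcp_rot: [-90.0, 0.0, -0.0]
wrist_force: [-0.0, 0.9, 0.7]
opening: 0.0853
```

Request:
{"name": "move_arm", "arguments": {
  "deltas": [
    [[0.035, 0, -0.028, 0], [0.07, 0, -0.056, 0], [0.105, 0, -0.084, 0], [0.125, 0, -0.108, 0], [0.125, 0, -0.118, 0]]
  ]
}}

```text
time: 1.6
ee_pos: [0.6101, 0.134, 0.2295]
tcp_rot: [-90.0, 0.1, -0.2]
wrist_force: [-0.3, 0.3, -0.1]
opening: 0.0858
```

Run:
```python
from h import *
o=get_obs();print(o['time'],o['ee_pos'])
c=snap('wrist','w1'); print(np.round(c['T'],3).tolist())
P=pts(c); ok=(c['range_z']>0)&(P[...,2]>.08)&(P[...,2]<.1)
print(ok.sum())
```

```text
1.6 [0.61011721 0.13397056 0.22946326]
[[0.002, 0.947, 0.321, 0.529], [1.0, -0.002, -0.001, 0.135], [-0.0, 0.321, -0.947, 0.372], [0.0, 0.0, 0.0, 1.0]]
3023
```

View pics/w1.png

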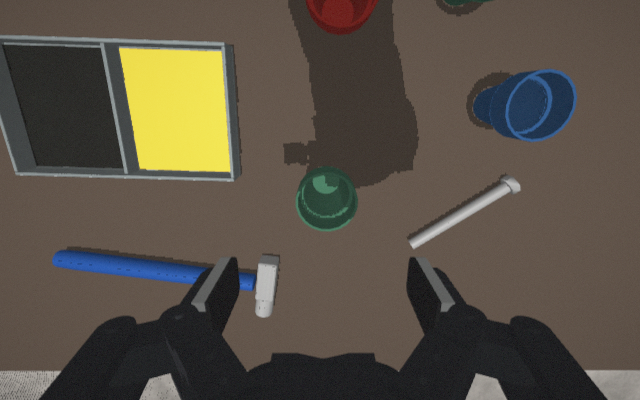

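The wrist view shows green's rim at (327,198), blue's at (540,105), and the yellow bay at (175,110) with the black bay at (70,105). I'll measure these closely.

```bash
cat >> h.py <<'E'
def circ(c,h0,h1,s,z0,z1):
    from scipy.optimize import least_squares
    P=pts(c); hsv=cv2.cvtColor(c['color'],cv2.COLOR_BGR2HSV); H,S=hsv[...,0],hsv[...,1]
    m=(H>=h0)&(H<=h1)&(S>s)&(P[...,2]>z0)&(P[...,2]<z1)&(c['range_z']>0)
    N,L,st,ce=cv2.connectedComponentsWithStats(m.astype(np.uint8)); r=[]
    for i in range(1,N):
        if st[i,4]<40: continue
        p=P[L==i]; q=p[:,:2].astype(np.float32); (a,b),R=cv2.minEnclosingCircle(q)
        r.append((np.round(ce[i]).tolist(),int(st[i,4]),round(a,4),round(b,4),round(R,4),round(float(p[:,2].max()),4)))
    return r
E
python3 - <<'E'
from h import *
c=dict(np.load('pics/w1.npz'))
print('g',circ(c,55,95,60,.086,.097)); print('b',circ(c,100,125,100,.086,.097)); print('r',circ(c,0,6,120,.086,.097))
P=pts(c)
hsv=cv2.cvtColor(c['color'],cv2.COLOR_BGR2HSV)
m=(hsv[...,0]>22)&(hsv[...,0]<35)&(hsv[...,1]>150); print('yellow',cv2.minAreaRect(P[m][:,:2].astype(np.float32)), P[m][:,2].mean())
for u,v in [(8,40),(105,42),(226,42),(17,172),(127,176),(236,179),(40,60),(100,160)]: print(u,v,np.round(P[v,u],3))
E
```

```text
g [([326.0, 201.0], 616, 0.6278, 0.1381, 0.0321, 0.092)]
b [([541.0, 104.0], 1055, 0.5352, 0.333, 0.0326, 0.0927)]
r [([341.0, 17.0], 390, 0.4514, 0.1507, 0.0294, 0.092)]
yellow ((0.5471714735031128, 0.01881217211484909), (0.23090627789497375, 0.13804733753204346), 87.8604736328125) 0.006504034016874933
8 40 [ 0.468 -0.202  0.018]
105 42 [ 0.472 -0.094  0.025]
226 42 [0.468 0.026 0.   ]
17 172 [ 0.61  -0.229  0.03 ]
127 176 [ 0.616 -0.1    0.029]
236 179 [0.627 0.022 0.001]
40 60 [ 0.486 -0.185  0.005]
100 160 [ 0.601 -0.145  0.005]
```

Request:
{"name": "move_arm", "arguments": {
  "deltas": [
    [[0.019, 0.02, 0.001, 0], [0.019, 0.06, 0.001, 0], [0.019, 0.1, 0.001, 0], [0.019, 0.1, 0.001, 0]]
  ]
}}

```text
time: 2.05
ee_pos: [0.6237, 0.1377, 0.1252]
tcp_rot: [-90.1, 0.6, 0.1]
wrist_force: [-0.1, -0.3, -1.0]
opening: 0.0853
```

Request:
{"name": "move_arm", "arguments": {
  "deltas": [
    [[0, 0.02, 0, 0], [0, 0.045, 0, 0], [0, 0.07, 0, 0], [0, 0.07, 0, 0]]
  ]
}}

```text
time: 2.45
ee_pos: [0.6259, 0.1379, 0.0603]
tcp_rot: [-90.0, 0.2, 0.0]
wrist_force: [-0.6, 0.1, 0.3]
opening: 0.0853
```

Centred well. Close gently and lift.

Request:
{"name": "move_arm", "arguments": {
  "deltas": [
    [[0.001, 0.003, 0, 0], [0.001, 0.003, 0, 0], [0.001, 0.003, 0, 0], [0.001, 0.003, 0, 0], [0.001, 0.003, 0, 0]]
  ],
  "claw": 0.055,
  "newtons": 40
}}

```text
time: 2.95
ee_pos: [0.6297, 0.1378, 0.061]
tcp_rot: [-89.9, -0.2, 0.0]
wrist_force: [0.3, 0.2, 7.3]
opening: 0.0629
```

Request:
{"name": "move_arm", "arguments": {
  "deltas": [
    [[0, 0, 0, 0], [0, 0, 0, 0], [0, 0, 0, 0]]
  ]
}}

```text
time: 3.25
ee_pos: [0.6296, 0.1378, 0.061]
tcp_rot: [-89.9, -0.2, 0.0]
wrist_force: [-0.3, 0.3, 7.6]
opening: 0.0625
```

Request:
{"name": "move_arm", "arguments": {
  "deltas": [
    [[0, -0.03, 0, 0], [0, -0.065, 0, 0], [-0.02, -0.08, -0.035, 0], [-0.04, -0.08, -0.075, 0], [-0.06, -0.08, -0.115, 0]]
  ]
}}

```text
time: 3.75
ee_pos: [0.5682, 0.0216, 0.1399]
tcp_rot: [-90.0, -0.1, 0.1]
wrist_force: [1.4, -0.1, -1.9]
opening: 0.0629
```

Request:
{"name": "move_arm", "arguments": {
  "deltas": [
    [[-0.02, 0, -0.035, 0], [-0.028, 0, -0.052, 0], [-0.028, 0, -0.058, 0], [-0.028, 0.015, -0.058, 0], [-0.028, 0.04, -0.058, 0]]
  ]
}}

```text
time: 4.25
ee_pos: [0.542, -0.0351, 0.0988]
tcp_rot: [-90.0, -0.2, 0.0]
wrist_force: [0.5, -0.9, -2.1]
opening: 0.0631
```

Request:
{"name": "move_arm", "arguments": {
  "deltas": [
    [[0, 0.015, 0, 0], [0, 0.025, 0, 0], [0, 0.029, 0, 0], [0, 0.032, 0, 0], [0, 0.034, 0, 0]]
  ]
}}

```text
time: 4.75
ee_pos: [0.541, -0.0355, 0.065]
tcp_rot: [-90.0, -0.1, 0.0]
wrist_force: [-1.1, -0.4, 14.1]
opening: 0.0627
```

Seated. I'll release, rise and go over blue.

Request:
{"name": "move_arm", "arguments": {
  "deltas": [
    [[0, -0.001, 0, 0], [0, -0.001, 0, 0], [0, -0.001, 0, 0], [0, -0.001, 0, 0]]
  ],
  "claw": 0.0854
}}

```text
time: 5.15
ee_pos: [0.5406, -0.0357, 0.0655]
tcp_rot: [-90.0, -0.0, -0.0]
wrist_force: [-0.1, 0.7, -0.8]
opening: 0.0854
```

Request:
{"name": "move_arm", "arguments": {
  "deltas": [
    [[0, -0.03, 0, 0], [0, -0.07, 0, 0], [0, -0.11, 0.03, 0], [0, -0.145, 0.06, 0], [0, -0.165, 0.1, 0]]
  ]
}}

```text
time: 5.65
ee_pos: [0.541, 0.0647, 0.2338]
tcp_rot: [-90.0, -0.2, -0.1]
wrist_force: [1.4, -1.1, -0.5]
opening: 0.0854
```

Request:
{"name": "move_arm", "arguments": {
  "deltas": [
    [[0, 0, 0.045, 0], [0, 0, 0.09, 0], [0, 0, 0.135, 0], [-0.003, 0, 0.18, 0], [-0.006, 0, 0.225, 0]]
  ]
}}

```text
time: 6.15
ee_pos: [0.5341, 0.2912, 0.2304]
tcp_rot: [-90.0, -0.0, -0.0]
wrist_force: [1.0, -1.0, -0.5]
opening: 0.0857
```

Request:
{"name": "move_arm", "arguments": {
  "deltas": [
    [[0, 0, 0.025, 0], [0, 0, 0.042, 0], [0, 0, 0.042, 0]]
  ]
}}

```text
time: 6.45
ee_pos: [0.5342, 0.333, 0.2297]
tcp_rot: [-90.0, 0.0, 0.1]
wrist_force: [0.5, 0.0, -0.2]
opening: 0.0853
```

Run:
```python
from h import *
o=get_obs();print(o['time'],o['ee_pos'])
c=snap('wrist','w2'); print('b',circ(c,100,125,100,.086,.097)); print('r',circ(c,0,6,120,.086,.097))
c=snap('side','s2'); print('gs',circ(c,55,95,60,.088,.1)); 
c=snap('scene','c2'); print('gc',circ(c,55,95,60,.088,.1));
```

```text
6.45 [0.53419797 0.33298672 0.22965539]
b [([323.0, 185.0], 632, 0.5353, 0.3333, 0.0322, 0.0921)]
r [([117.0, 81.0], 1069, 0.4396, 0.1511, 0.0324, 0.0922)]
gs [([315.0, 187.0], 142, 0.5376, -0.0361, 0.0339, 0.0977)]
gc []
```

Request:
{"name": "move_arm", "arguments": {
  "deltas": [
    [[0.002, 0.04, 0, 0], [0.002, 0.085, 0, 0], [0.002, 0.13, 0, 0], [0.002, 0.16, 0, 0], [0.002, 0.17, 0, 0]]
  ]
}}

```text
time: 7.1
ee_pos: [0.5352, 0.329, 0.0569]
tcp_rot: [-90.2, 0.2, -0.1]
wrist_force: [-0.2, -0.3, 0.0]
opening: 0.0851
```

Request:
{"name": "move_arm", "arguments": {
  "deltas": [
    [[0, 0, 0, 0], [0, 0, 0, 0], [0, 0, 0, 0], [0, 0, 0, 0], [0, 0, 0, 0]]
  ],
  "claw": 0.055,
  "newtons": 40
}}

```text
time: 7.6
ee_pos: [0.5375, 0.3319, 0.0624]
tcp_rot: [-89.9, -0.2, 0.0]
wrist_force: [-0.9, -0.6, 6.6]
opening: 0.0619
```

Request:
{"name": "move_arm", "arguments": {
  "deltas": [
    [[0, 0, 0, 0], [0, 0, 0, 0]]
  ]
}}

```text
time: 7.8
ee_pos: [0.5374, 0.3319, 0.0624]
tcp_rot: [-89.9, -0.2, 0.0]
wrist_force: [1.3, -1.0, 6.6]
opening: 0.0621
```

Request:
{"name": "move_arm", "arguments": {
  "deltas": [
    [[0, -0.03, 0, 0], [0, -0.07, 0, 0], [0, -0.11, -0.02, 0], [0, -0.14, -0.055, 0], [0, -0.14, -0.1, 0]]
  ]
}}

```text
time: 8.3
ee_pos: [0.5377, 0.2321, 0.2056]
tcp_rot: [-89.8, -0.4, 0.1]
wrist_force: [1.2, -0.1, -1.0]
opening: 0.0617
```

Request:
{"name": "move_arm", "arguments": {
  "deltas": [
    [[0, 0, -0.045, 0], [0.001, 0, -0.09, 0], [0.002, 0, -0.135, 0], [0.003, 0, -0.18, 0], [0.003, 0, -0.22, 0]]
  ]
}}

```text
time: 8.8
ee_pos: [0.5393, 0.0094, 0.201]
tcp_rot: [-90.0, -0.1, -0.0]
wrist_force: [0.3, 0.5, -0.3]
opening: 0.0618
```

Request:
{"name": "move_arm", "arguments": {
  "deltas": [
    [[0, 0, -0.025, 0], [0, 0, -0.04, 0], [0, 0, -0.047, 0], [0, 0, -0.047, 0], [0, 0, -0.047, 0]]
  ]
}}

```text
time: 9.3
ee_pos: [0.5396, -0.0347, 0.2003]
tcp_rot: [-90.0, -0.0, 0.0]
wrist_force: [0.3, 0.0, -1.3]
opening: 0.062
```

Run:
```python
from h import *
o=get_obs();print(o['time'],o['ee_pos'],o['wrist_force'],o['opening'])
c=snap('wrist','w3'); print('g',circ(c,55,95,60,.086,.1)); print('b',circ(c,100,125,100,.21,.24))
c=snap('side','s3'); print('gs',circ(c,55,95,60,.08,.1),circ(c,100,125,100,.2,.24)) 
a=cv2.resize(cv2.imread('pics/w3.png'),(400,250)); b=cv2.resize(c['color'][80:280,220:440],(400,364)); o=np.zeros((364,800,3),np.uint8); o[:250,:400]=a;o[:,400:]=b; cv2.imwrite('pics/m3.png',o)
```

```text
9.3 [ 0.53955033 -0.03467403  0.20033609] [ 0.29935722  0.04089493 -1.25725131] 0.06195394080385945
g [([322.0, 176.0], 504, 0.5384, -0.0351, 0.0313, 0.0956)]
b [([323.0, 279.0], 7258, 0.5382, -0.0337, 0.033, 0.2306)]
gs [([192.0, 155.0], 183, 0.4138, 0.2758, 0.0352, 0.0939), ([316.0, 188.0], 239, 0.5376, -0.0357, 0.0344, 0.0979)] [([311.0, 148.0], 445, 0.5357, -0.0331, 0.0354, 0.2314)]
```

View pics/m3.png

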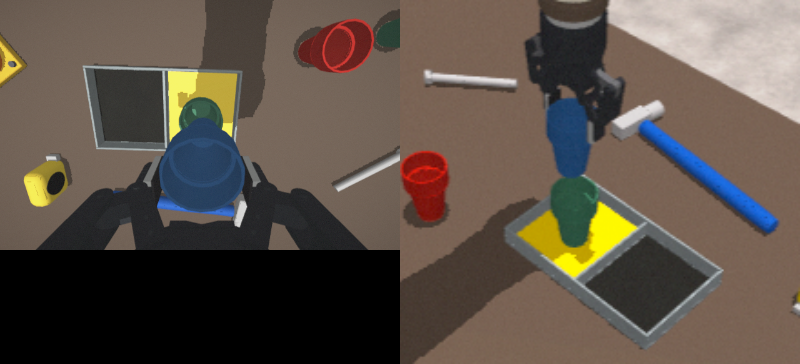

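The picture shows blue held upright directly above green, within about 2 mm. Lower with a 1.5 mm correction.

Request:
{"name": "move_arm", "arguments": {
  "deltas": [
    [[0.0005, 0.02, -0.0015, 0], [0.0005, 0.045, -0.0015, 0], [0.0005, 0.065, -0.0015, 0], [0.0005, 0.08, -0.0015, 0], [0.0005, 0.088, -0.0015, 0]]
  ]
}}

```text
time: 9.9
ee_pos: [0.5395, -0.0365, 0.1109]
tcp_rot: [-90.0, 0.1, 0.1]
wrist_force: [0.8, 0.1, -1.4]
opening: 0.0616
```

Request:
{"name": "move_arm", "arguments": {
  "deltas": [
    [[0, 0.006, 0, 0], [0, 0.01, 0, 0], [0, 0.014, 0, 0], [0, 0.017, 0, 0], [0, 0.018, 0, 0]]
  ]
}}

```text
time: 10.4
ee_pos: [0.5416, -0.0377, 0.0963]
tcp_rot: [-90.1, -0.3, -0.0]
wrist_force: [1.3, -1.8, 12.6]
opening: 0.0616
```

Contact is at 0.096, as predicted for home. Release and go over red.

Request:
{"name": "move_arm", "arguments": {
  "deltas": [
    [[0, -0.001, 0, 0], [0, -0.001, 0, 0], [0, -0.001, 0, 0], [0, -0.001, 0, 0]]
  ],
  "claw": 0.0854
}}

```text
time: 10.8
ee_pos: [0.5398, -0.0371, 0.0951]
tcp_rot: [-90.0, 0.0, -0.0]
wrist_force: [-0.8, 0.8, -0.3]
opening: 0.0852
```

Request:
{"name": "move_arm", "arguments": {
  "deltas": [
    [[0, -0.03, 0, 0], [0, -0.07, 0, 0], [0, -0.11, 0, 0], [-0.02, -0.135, 0.035, 0], [-0.04, -0.135, 0.075, 0]]
  ]
}}

```text
time: 11.3
ee_pos: [0.5007, 0.0379, 0.2339]
tcp_rot: [-90.0, -0.3, -0.1]
wrist_force: [0.4, 1.4, -0.4]
opening: 0.0853
```

Request:
{"name": "move_arm", "arguments": {
  "deltas": [
    [[-0.02, 0, 0.04, 0], [-0.04, 0, 0.08, 0], [-0.058, 0, 0.105, 0], [-0.06, 0, 0.112, 0], [-0.06, 0, 0.112, 0]]
  ]
}}

```text
time: 11.8
ee_pos: [0.4397, 0.1507, 0.2304]
tcp_rot: [-90.0, -0.0, 0.1]
wrist_force: [0.3, 0.6, -0.8]
opening: 0.0851
```

Run:
```python
from h import *
o=get_obs();print(o['time'],o['ee_pos'])
c=snap('wrist','w4'); print('r',circ(c,0,6,120,.086,.097))
c=snap('side','s4'); print('bs',circ(c,100,125,100,.11,.14))
```

```text
11.8 [0.43971324 0.15066798 0.23036349]
r [([441.0, 26.0], 253, 0.3042, 0.2425, 0.0252, 0.097), ([365.0, 55.0], 149, 0.316, 0.1958, 0.0311, 0.097), ([322.0, 184.0], 635, 0.4397, 0.1508, 0.0321, 0.0919)]
bs [([316.0, 179.0], 269, 0.5388, -0.0375, 0.0334, 0.1281)]
```

Request:
{"name": "move_arm", "arguments": {
  "deltas": [
    [[0.0015, 0.04, 0, 0], [0.0015, 0.085, 0, 0], [0.0015, 0.13, 0, 0], [0.0015, 0.16, 0, 0], [0.0015, 0.17, 0, 0]]
  ]
}}

```text
time: 12.4
ee_pos: [0.4402, 0.1481, 0.0568]
tcp_rot: [-90.1, 0.3, -0.1]
wrist_force: [0.4, 0.4, 0.8]
opening: 0.0855
```

Request:
{"name": "move_arm", "arguments": {
  "deltas": [
    [[0, 0, 0, 0], [0, 0, 0, 0], [0, 0, 0, 0], [0, 0, 0, 0], [0, 0, 0, 0]]
  ],
  "claw": 0.055,
  "newtons": 40
}}

```text
time: 12.9
ee_pos: [0.4425, 0.1501, 0.0619]
tcp_rot: [-90.0, -0.2, 0.0]
wrist_force: [-0.1, -0.0, 5.9]
opening: 0.0615
```

Request:
{"name": "move_arm", "arguments": {
  "deltas": [
    [[0, 0, 0, 0], [0, 0, 0, 0]]
  ]
}}

```text
time: 13.1
ee_pos: [0.4424, 0.1501, 0.0619]
tcp_rot: [-90.0, -0.2, 0.0]
wrist_force: [-0.0, -0.9, 6.4]
opening: 0.0615
```

Request:
{"name": "move_arm", "arguments": {
  "deltas": [
    [[0, -0.03, 0, 0], [0, -0.075, 0, 0], [0, -0.12, 0, 0], [0.01, -0.155, -0.02, 0], [0.03, -0.165, -0.055, 0]]
  ]
}}

```text
time: 13.6
ee_pos: [0.4723, 0.0959, 0.2302]
tcp_rot: [-89.9, -0.4, 0.2]
wrist_force: [0.7, -0.1, -1.2]
opening: 0.062
```

Request:
{"name": "move_arm", "arguments": {
  "deltas": [
    [[0.02, 0, -0.04, 0], [0.04, 0, -0.08, 0], [0.06, 0, -0.115, 0], [0.068, 0, -0.132, 0], [0.068, 0, -0.132, 0]]
  ]
}}

```text
time: 14.1
ee_pos: [0.5401, -0.0392, 0.2249]
tcp_rot: [-90.0, 0.0, -0.2]
wrist_force: [-0.0, 0.6, -2.0]
opening: 0.0621
```

Request:
{"name": "move_arm", "arguments": {
  "deltas": [
    [[0, 0, 0, 0], [0, 0, 0, 0]]
  ]
}}

```text
time: 14.3
ee_pos: [0.5391, -0.0363, 0.2256]
tcp_rot: [-90.0, -0.0, 0.1]
wrist_force: [0.7, 0.4, -0.7]
opening: 0.0618
```

Run:
```python
from h import *
o=get_obs();print(o['time'],o['ee_pos'],o['wrist_force'],o['opening'])
c=snap('wrist','w5'); print('b',circ(c,100,125,100,.116,.135)); print('r',circ(c,0,6,120,.235,.265))
c=snap('side','s5'); print('s',circ(c,100,125,100,.11,.14),circ(c,0,6,120,.235,.265))
```

```text
14.3 [ 0.53913664 -0.03626223  0.22555715] [ 0.72730428  0.36582546 -0.71190784] 0.06184859456354708
b [([324.0, 177.0], 505, 0.5384, -0.0354, 0.0313, 0.1262)]
r [([323.0, 278.0], 7323, 0.5377, -0.0355, 0.0335, 0.2559)]
s [([316.0, 180.0], 235, 0.5377, -0.0389, 0.0336, 0.1273)] [([311.0, 138.0], 314, 0.5317, -0.0337, 0.0356, 0.2573)]
```

Request:
{"name": "move_arm", "arguments": {
  "deltas": [
    [[0.001, 0.02, -0.0005, 0], [0.001, 0.045, -0.0005, 0], [0.001, 0.065, -0.0005, 0], [0.001, 0.078, -0.0005, 0], [0.001, 0.085, -0.0005, 0]]
  ]
}}

```text
time: 14.9
ee_pos: [0.54, -0.037, 0.1394]
tcp_rot: [-90.0, 0.1, 0.1]
wrist_force: [0.7, 0.5, -1.5]
opening: 0.0618
```

Request:
{"name": "move_arm", "arguments": {
  "deltas": [
    [[0, 0.006, 0, 0], [0, 0.01, 0, 0], [0, 0.014, 0, 0], [0, 0.016, 0, 0], [0, 0.017, 0, 0]]
  ]
}}

```text
time: 15.4
ee_pos: [0.5418, -0.0378, 0.1257]
tcp_rot: [-90.0, -0.3, -0.0]
wrist_force: [-0.6, 0.5, 16.0]
opening: 0.0618
```

Contact is at 0.1257, so red is home. Release and go over the reel.

Request:
{"name": "move_arm", "arguments": {
  "deltas": [
    [[0, -0.001, 0, 0], [0, -0.001, 0, 0], [0, -0.001, 0, 0], [0, -0.001, 0, 0]]
  ],
  "claw": 0.0854
}}

```text
time: 15.8
ee_pos: [0.5404, -0.0376, 0.1241]
tcp_rot: [-90.0, 0.0, -0.0]
wrist_force: [0.3, -0.3, 0.3]
opening: 0.0852
```

Request:
{"name": "move_arm", "arguments": {
  "deltas": [
    [[0, -0.03, 0, 0], [0, -0.07, 0, 0], [0, -0.105, 0, 0], [-0.005, -0.11, -0.03, 0], [-0.015, -0.11, -0.07, 0]]
  ]
}}

```text
time: 16.3
ee_pos: [0.5263, -0.1074, 0.2358]
tcp_rot: [-90.0, -0.1, 0.2]
wrist_force: [0.2, -0.4, -0.3]
opening: 0.0854
```

Request:
{"name": "move_arm", "arguments": {
  "deltas": [
    [[-0.01, 0, -0.045, 0], [-0.02, 0, -0.09, 0], [-0.032, 0, -0.135, 0], [-0.044, 0, -0.18, 0], [-0.056, 0, -0.225, 0]]
  ]
}}

```text
time: 16.8
ee_pos: [0.4686, -0.3344, 0.2342]
tcp_rot: [-90.0, -0.0, 0.0]
wrist_force: [1.5, 0.8, 0.8]
opening: 0.0853
```

Request:
{"name": "move_arm", "arguments": {
  "deltas": [
    [[-0.01, 0, -0.04, 0], [-0.019, 0, -0.065, 0], [-0.019, 0, -0.072, 0], [-0.019, 0, -0.072, 0], [-0.019, 0, -0.072, 0]]
  ]
}}

```text
time: 17.3
ee_pos: [0.4509, -0.4038, 0.2342]
tcp_rot: [-90.0, 0.0, 0.0]
wrist_force: [-0.0, -0.3, 0.4]
opening: 0.0856
```

Run:
```python
from h import *
o=get_obs();print(o['time'],o['ee_pos'])
c=snap('wrist','w6'); print('reel',circ(c,6,20,150,.07,.085))
P=pts(c); m=(P[...,2]>.09)&(P[...,2]<.105)&(c['range_z']>0); m=cv2.morphologyEx(m.astype(np.uint8),cv2.MORPH_OPEN,np.ones((3,3)))>0; print('post',m.sum(),P[m].mean(0) if m.any() else '')
c=snap('side','s6'); print('rs',circ(c,0,6,120,.14,.17)) 
a=cv2.resize(cv2.imread('pics/w6.png'),(400,250)); b=cv2.resize(c['color'][80:280,220:440],(400,364)); o=np.zeros((364,800,3),np.uint8); o[:250,:400]=a;o[:,400:]=b; cv2.imwrite('pics/m6.png',o)
```

```text
17.3 [ 0.45085352 -0.40378988  0.23421962]
reel [([322.0, 178.0], 2470, 0.4502, -0.4032, 0.0325, 0.0796)]
post 615 [ 0.51163126 -0.17498383  0.09653669]
rs [([316.0, 169.0], 286, 0.5384, -0.0375, 0.0342, 0.1571)]
```

View pics/m6.png

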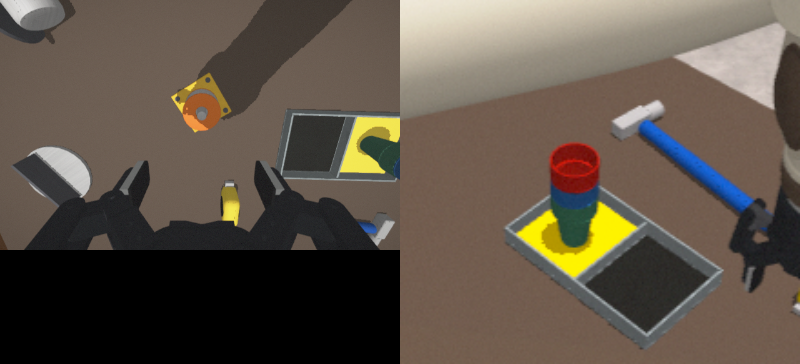

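The stack stands nested in the yellow bay: red rim at (575,160), blue and green below it. The reel is centred under the gripper at (201,110). Descend, grip, and draw the reel straight up.

Request:
{"name": "move_arm", "arguments": {
  "deltas": [
    [[0, 0.04, 0.0005, 0], [0, 0.085, 0.0005, 0], [0, 0.13, 0.0005, 0], [0, 0.17, 0.0005, 0], [0, 0.194, 0.0005, 0]]
  ]
}}

```text
time: 17.9
ee_pos: [0.4498, -0.4019, 0.037]
tcp_rot: [-89.9, 0.1, 0.1]
wrist_force: [0.0, -0.1, 0.4]
opening: 0.0851
```

Request:
{"name": "move_arm", "arguments": {
  "deltas": [
    [[0, 0, 0, 0], [0, 0, 0, 0], [0, 0, 0, 0], [0, 0, 0, 0], [0, 0, 0, 0]]
  ],
  "claw": 0.055,
  "newtons": 60
}}

```text
time: 18.4
ee_pos: [0.4509, -0.4044, 0.0414]
tcp_rot: [-90.1, -0.1, 0.0]
wrist_force: [0.6, -0.2, -3.3]
opening: 0.0634
```

Request:
{"name": "move_arm", "arguments": {
  "deltas": [
    [[0, 0, 0, 0], [0, 0, 0, 0]]
  ]
}}

```text
time: 18.6
ee_pos: [0.4504, -0.4042, 0.0405]
tcp_rot: [-90.0, -0.0, -0.0]
wrist_force: [0.3, -0.7, -3.0]
opening: 0.0634
```

Request:
{"name": "move_arm", "arguments": {
  "deltas": [
    [[0, -0.015, 0, 0], [0, -0.035, 0, 0], [0, -0.055, 0, 0], [0, -0.075, 0, 0], [0, -0.09, 0, 0]]
  ]
}}

```text
time: 19.1
ee_pos: [0.4508, -0.4044, 0.133]
tcp_rot: [-90.1, -0.1, -0.0]
wrist_force: [0.2, 1.0, -2.4]
opening: 0.0634
```

Request:
{"name": "move_arm", "arguments": {
  "deltas": [
    [[0, -0.02, 0, 0], [0, -0.035, 0, 0], [0, -0.035, 0, 0], [0, -0.035, 0, 0]]
  ]
}}

```text
time: 19.5
ee_pos: [0.4505, -0.4042, 0.1653]
tcp_rot: [-90.0, -0.0, 0.0]
wrist_force: [-0.2, -0.7, -3.0]
opening: 0.0634
```

Run:
```python
from h import *
o=get_obs();print(o['time'],o['ee_pos'],o['wrist_force'],o['opening'])
c=snap('side','s7'); print(circ(c,6,20,150,.17,.22)); d=snap('wrist','w7'); print(circ(d,6,20,150,.17,.23))
a=cv2.resize(d['color'],(400,250)); b=cv2.resize(c['color'][200:400,330:550],(400,364)); o=np.zeros((364,800,3),np.uint8); o[:250,:400]=a;o[:,400:]=b; cv2.imwrite('pics/m7.png',o)
```

```text
19.5 [ 0.45049682 -0.40418056  0.16527784] [-0.15972222 -0.74064361 -2.96710199] 0.06338288357455851
[([427.0, 270.0], 618, 0.4477, -0.4039, 0.0328, 0.2195)]
[([323.0, 292.0], 14122, 0.4509, -0.4032, 0.0335, 0.2039)]
```

View pics/m7.png

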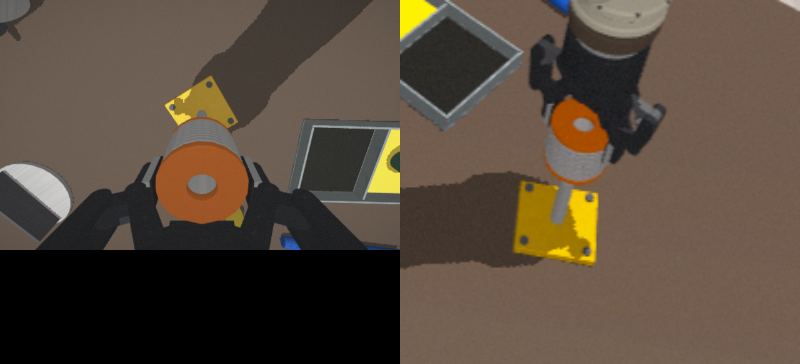

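The reel is off the post, with its underside about 40 mm above the tip at side-crop (562,190). Carry it to the black bay.

Request:
{"name": "move_arm", "arguments": {
  "deltas": [
    [[0.014, 0, 0.04, 0], [0.03, 0, 0.08, 0], [0.046, 0, 0.125, 0], [0.062, 0, 0.168, 0], [0.078, 0, 0.21, 0]]
  ]
}}

```text
time: 20.1
ee_pos: [0.5284, -0.1922, 0.1643]
tcp_rot: [-90.0, 0.1, -0.0]
wrist_force: [0.2, 0.7, -3.1]
opening: 0.0636
```

Request:
{"name": "move_arm", "arguments": {
  "deltas": [
    [[0.0085, 0.0, 0.024, 0], [0.0085, 0.03, 0.024, 0], [0.0085, 0.065, 0.024, 0], [0.0085, 0.1, 0.024, 0], [0.0085, 0.115, 0.024, 0]]
  ]
}}

```text
time: 20.6
ee_pos: [0.5347, -0.1692, 0.0459]
tcp_rot: [-89.9, 0.3, 0.0]
wrist_force: [0.2, 0.9, -3.2]
opening: 0.0634
```

Request:
{"name": "move_arm", "arguments": {
  "deltas": [
    [[0, 0, 0, 0], [0, 0, 0, 0]]
  ]
}}

```text
time: 20.8
ee_pos: [0.5373, -0.1703, 0.0514]
tcp_rot: [-90.0, -0.0, -0.0]
wrist_force: [-0.0, -1.0, -2.7]
opening: 0.0635
```

Run:
```python
from h import *
o=get_obs();print(o['time'],o['ee_pos'],o['wrist_force'],o['opening'])
d=snap('wrist','w8'); print(circ(d,6,20,150,.06,.12)); c=snap('side','s8')
a=cv2.resize(d['color'],(400,250)); b=cv2.resize(c['color'][120:320,240:460],(400,364)); o=np.zeros((364,800,3),np.uint8); o[:250,:400]=a;o[:,400:]=b; cv2.imwrite('pics/m8.png',o)
```

```text
20.8 [ 0.53733304 -0.17033483  0.0513582 ] [-0.01412899 -1.04845932 -2.6740868 ] 0.06346904174493272
[([323.0, 292.0], 14110, 0.5377, -0.1696, 0.0334, 0.0906)]
```

View pics/m8.png

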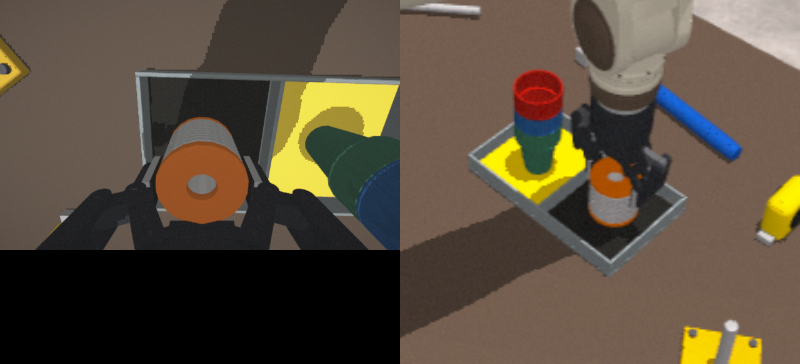

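The reel is centred over the black bay at (610,190), about 20 mm above the floor. Lower gently.

Request:
{"name": "move_arm", "arguments": {
  "deltas": [
    [[0, 0.006, 0, 0], [0, 0.012, 0, 0], [0, 0.016, 0, 0], [0, 0.018, 0, 0], [0, 0.019, 0, 0]]
  ]
}}

```text
time: 21.4
ee_pos: [0.5369, -0.1701, 0.0323]
tcp_rot: [-90.0, -0.0, 0.0]
wrist_force: [-6.4, 1.4, 13.1]
opening: 0.0634
```

Request:
{"name": "move_arm", "arguments": {
  "deltas": [
    [[0, 0, 0, 0], [0, 0, 0, 0]]
  ]
}}

```text
time: 21.6
ee_pos: [0.5369, -0.1701, 0.0323]
tcp_rot: [-90.0, -0.0, 0.0]
wrist_force: [-4.5, 0.8, 7.3]
opening: 0.0634
```

Request:
{"name": "move_arm", "arguments": {
  "deltas": [
    [[0, -0.001, 0, 0], [0, -0.001, 0, 0], [0, -0.001, 0, 0], [0, -0.001, 0, 0], [0, -0.001, 0, 0]]
  ],
  "claw": 0.075
}}

```text
time: 22.1
ee_pos: [0.537, -0.1701, 0.0322]
tcp_rot: [-90.0, 0.0, 0.0]
wrist_force: [0.2, -0.5, 0.3]
opening: 0.0749
```

Request:
{"name": "move_arm", "arguments": {
  "deltas": [
    [[0, -0.02, 0, 0], [0, -0.055, 0, 0], [0, -0.1, 0, 0], [0, -0.15, 0, 0], [0, -0.18, 0, 0]]
  ]
}}

```text
time: 22.6
ee_pos: [0.5374, -0.1703, 0.2163]
tcp_rot: [-90.1, -0.2, 0.0]
wrist_force: [0.3, -0.2, 0.4]
opening: 0.0751
```

Request:
{"name": "move_arm", "arguments": {
  "deltas": [
    [[-0.03, 0, -0.02, 0], [-0.07, 0, -0.05, 0], [-0.1, 0, -0.08, 0], [-0.1, 0, -0.08, 0]]
  ]
}}

```text
time: 23.0
ee_pos: [0.4342, -0.2526, 0.2129]
tcp_rot: [-90.1, -0.0, -0.2]
wrist_force: [1.0, 0.3, -0.3]
opening: 0.0753
```

Run:
```python
from h import *
o=get_obs();print(o['time'],o['ee_pos'],o['wrist_force'],o['opening'])
d=snap('wrist','w9'); c=snap('side','s9'); e=snap('scene','c9')
print(circ(c,6,20,150,.06,.085),circ(c,0,6,120,.14,.17)); print(circ(e,6,20,150,.06,.085),circ(e,0,6,120,.14,.17))
a=cv2.resize(e['color'][80:330,140:500],(400,278)); b=cv2.resize(c['color'][120:320,240:460],(400,364)); o=np.zeros((364,800,3),np.uint8); o[:278,:400]=a;o[:,400:]=b; cv2.imwrite('pics/m9.png',o)
```

```text
23.0 [ 0.43421696 -0.25260189  0.21287619] [ 0.95499412  0.31391505 -0.25552837] 0.07525035085987733
[([358.0, 223.0], 466, 0.5344, -0.1697, 0.0345, 0.0746)] [([316.0, 169.0], 284, 0.5376, -0.0371, 0.0333, 0.1563)]
[([261.0, 215.0], 415, 0.5375, -0.17, 0.0334, 0.0735)] [([309.0, 180.0], 210, 0.5403, -0.0389, 0.0335, 0.1565)]
```

View pics/m9.png

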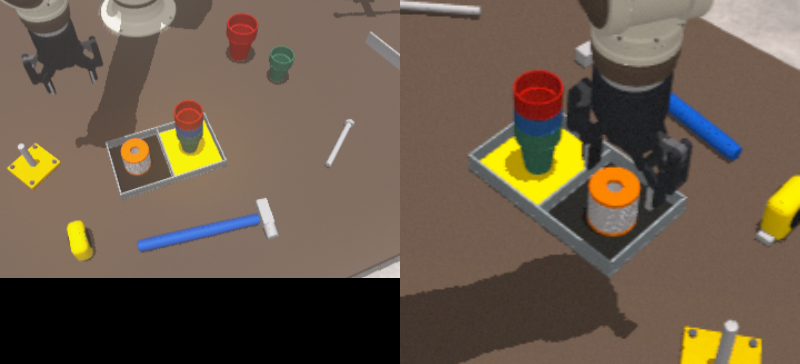

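The picture shows the stack upright on the yellow mat (188,125) and the reel standing on the black mat (135,155). The gripper is clear of both and the bystanders look undisturbed. I'll hand the job in.

```bash
python3 -c "
from h import *
print(job_done())"
```

```text
the job is handed in; nothing more can be done
None
```

The tray is packed and the job was handed in at about 23 s of the 67 s allowed; the hand-in gives no verdict.

- **Cups:** I used the green cup farthest from the base (0.64 m) and the smaller of the two red ones. They are nested green, blue, red in the yellow bay. The arm met contact at tool heights of 0.065, 0.096 and 0.126 m, about 30 mm apart, which is what fully home should give. In the last images the red rim is about 2 mm off where the green cup was set down. Its height reads 2–3 mm above nominal, and so did every earlier rim reading.
- **Reel:** I drew it straight up off the post and stood it on the black mat. Both cameras put its top at 0.074–0.075 m, against about 0.069 m for sitting on the floor. The same cameras read it about 3 mm high when it sat on the post, so this leaves 2–3 mm unexplained. It looks upright, and it is about 5 mm off the bay centre in y.
- **Bystanders and gripper:** The hammer, tape measure and bolt look undisturbed in the final picture, but I did not re-measure their positions. The gripper ended up clear of everything, and the highest wrist force I saw was about 16 N.

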